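# Fetch the mug from the sliding-door case

## Task

Get the mug (the cup with the handle) out of the low wooden case: slide the clear door that is over it fully open past the other door, shutting that one first if it is ajar. Stand the mug upright in the middle of the steel trivet, setting it down gently, ready for hot broth from the cooker, and then shut both doors of the case fully. Keep the mug upright all along, and do not shift or knock over anything else.

Things in the scene. Friction and masses are not known exactly. Their poses are not given: they have to be found in the camera images.
- case: Fixed low wooden case, 260 mm deep (x, away from the robot), 540 wide (y, to its left end), walls 10, inner floor 12 mm up. Origin: centre of its underside. Front wall 115 high, back 165: its top slopes up to the back by 0.19 rad, with two clear doors sliding along y; their front and back rails rise 20 mm above the walls. A partition 82 high at y = 0 parts left (+y) and right compartment.
- left_door (a joint): Travel in m: 0 shut (over the left compartment), 0.175 fully open, slid to the case's -y over the right door (upper track, 4 mm gap between them). Slides with about 2 N, stays put. Starts up to 90 mm ajar. Clear panel 5 mm thick, 270 wide (y), 250 up the slope, metal side edges. Fully open leaves 175 mm free at the case's left end, if the right door is shut: an ajar door covers part of it.
- left_pull (a point): Centre of the left door's dark-rimmed pull hole, mid-thickness of the panel, moving with it. It goes right through, 50 mm wide along y, 56 up the slope, 35 mm from the door's outer end. Shut: x = -32, y = +225 mm in the case's frame. Closed fingertips put 10 to 15 mm into it push the door; nothing lies within 25 mm below, except the other door if that is ajar and under it.
- right_door (a joint): Travel in m: 0 shut (over the right compartment), 0.175 fully open, slid to the case's +y under the left door (lower track). Mirror image of the left door in all else: about 2 N, stays put, starts up to 90 mm ajar; fully open leaves 175 mm free at the case's right end, if the left door is shut.
- right_pull (a point): Centre of the right door's pull hole (same size as the left one's), mid-thickness of the panel, moving with it. Shut: x = -30, y = -225 mm in the case's frame. The hole stays uncovered up to fully open as long as the left door is shut.
- mug_mid (a point): The mug, in either compartment (the beaker is in the other): white ceramic, 58 mm outer diameter, 85 high, wall 4, about 0.2 kg, one handle. Point on its axis half-way up (42.5 mm above its foot); x points to the handle, z up. The handle reaches 54 mm from the axis, 8 mm thick, from 20 to 72 mm above the foot. Any heading.
- beaker_mid (a point): Beaker: same white ceramic cup as the mug but without a handle, 58 mm diameter, 85 mm high; point on its axis half-way up. To be left alone.
- jar_a_mid (a point): Small glass jar with steel cap in the left compartment, back outer corner; 48 mm diameter, 85 mm high, point half-way up. To be left alone.
- jar_b_mid (a point): Same jar in the right compartment, back outer corner. To be left alone.
- trivet_top (a point): Round steel trivet, loose on the ledge, 149 mm in diameter, 20 mm high, of bars and rings with a flat top. The point is the centre of its top, 20 mm above the ledge.
- bowl_mid (a point): Ceramic bowl, 112 mm diameter, 55 mm high, point half-way up. Bystander.
- crock_mid (a point): Plastic utensil crock, 110 mm diameter, 140 mm high, with three utensils reaching up to 255 mm; point 70 mm up on its axis. Bystander.
Mind the look-alikes: they are no part of the job. What is meant by the part that bears trivet_top is not turquoise, and is the smaller of those in its own colour. What is shaped like the part that bears mug_mid but green is not meant.

How it is judged:
By the outcome, as a careful person would: the job done as asked, in the order asked, and still so for the second after the job is handed in, with the robot touching nothing.
It also fails if it takes over 72 s, if anything falls off the work surface, if the arm or the gripper's body presses on something with over 40 N, if the wrist force passes 120 N, or if a joint passes its speed limit or range.

## Robot

A 6-joint arm with a two-finger parallel gripper is mounted at the origin on the work surface. World frame = base frame: x ahead of the robot, y to its left, z up, the work surface at z = 0. Lengths are in m, angles in rad, forces in N, time in s.
With the tool pointing down it reaches from about 0.4 to 0.825 m from the base axis. Payload 7 kg.
Tool frame: the origin (TCP) lies midway between the tips of the shut fingers; the grasp point (between the pads) lies 19 mm behind it (bot.hold_point_z is the z of the grasp point in the tool frame, in m); z points along the fingers, y is the direction in which the jaws open and shut (so a half turn about z gives the same grasp; the last joint's range is limited). The gripper opens to 85 mm and grips with 20 to 120 N. Pads are 22 mm wide; open, the fingers measure 114 mm over their backs; the gripper's body (76 mm by 85 mm) begins 54 mm behind the grasp point. The pads swing forward as they close: fully open they stand 13 mm farther back than shut.
Start: joints at [-0.928, 0.359, 0.012, 0, -1.224, -0.288], TCP at [0.234, -0.633, 0.211] pointing down, gripper open.
Joint ranges: [-3.07, 3.07], [-1.43, 2.12], [-1.02, 1.25], [-3.03, 1.67], [-3.05, -0], [-3.03, 3.03]. Speed limits (rad/s): [2.39, 2.39, 3.01, 3.14, 3.14, 3.14].

## Interface

Orientations are given as a 3x3 rotation matrix whose columns are the frame's x, y, z axes.
In Python, from bench import bot gives the robot as it stands.
- The arm moves only by the tool send_rows, never from a script. Its argument "increments" is a list of rows, each a list of 7 numbers: the shift along the world's x, y, z in mm, then the turn, a rotation vector about the world's x, y, z in rad, then the closure, from 0 (fully open) to 1 (shut). In form: [[dx, dy, dz, rx, ry, rz, fingers], ...]. A call has exactly 5 rows; each row is the pose to reach, as a shift and turn from the pose commanded when the call began; what a row does not reach only later rows make up. A row lasts 1/10 s, in which the tool goes at most 50 mm and 8.59 degrees, less where a joint would pass 70% of its speed; a pose out of reach is approached as far as the arm can. A call with a gripper value outside its range is refused whole. The fingers move at their own pace and stop on an object; "squeeze" is the grip in N (left out, the last holds). Time passes only in rows, so rows that repeat a pose let the fingers close, or fill a call up. It gives the time, the measured TCP pose, the force and the opening at its end, in the units of the state.
- bot.sense(): the state, without advancing time (a new reading comes with each control period).
- bot.capture(name): name is "side" or "top" or "wrist"; returns the picture (384x512x3 uint8, blue, green, red); there is no depth.
- bot.camera_model(name): a dict with "vertical_fov" (degrees; the focal length in pixels is half the picture's height over the tangent of half this angle, whatever the lens; pixels are square), "cx", "cy" (the principal point, pixels), "k1" (the pictures are not rectified: a ray, as slopes to the right and down, at radius r is drawn at 1 + k1 r^2 times it, then the intrinsics apply), "world_from_camera" (4x4, takes a point from camera to world coordinates); the wrist camera has in their place "T_tool_cam" (4x4, takes a point from camera to tool coordinates, whose origin is the TCP and whose axes are the flange's). Camera axes: x right, y down, z forward; pixel columns grow to the right and rows downward; lengths in m; the calibration is good to about 2 mm. A picture is of the moment at which its call begins: read the wrist's pose just before it. camera_model takes no time and is no camera call.
- bot.close_job(): hands the job in, once; it reports no verdict.
Trained networks look in the newest picture that a camera, given by its name, has taken for a name from the list of things; names that differ only in an ending like _2 or _b are one class to them, and where a whole thing is asked for, a point or a joint stands for the part that bears it (a point fixed in the world has none). Each returns a list of dicts, best first, with "p" (0 to 1); they miss things now and then, are a little off and sometimes report something else, mostly with a low value. They report only what shows in the picture. A call takes as long as a camera call. They do not tell look-alikes from the thing itself.
- bot.find_in(camera, target): "location" ([column, row] in pixels, amid what is visible of it).
- bot.outline_of(camera, target): "pixels" (384x512 bool, what is visible of it) and "location" ([column, row] in pixels, amid what is visible of it).
The state is a dict: "time": time; "joint_positions": joint angles; "joint_vel": joint speeds; "joint_torque": joint torques, N m; "eef_pos": TCP position; "tool_rot": TCP orientation; "contact_force": force on the tool from outside, world axes, zero at the start; "wrist_torque": the same for the moment, N m; "grip_width": finger opening in m.
Only numpy, scipy, OpenCV 4.12 (cv2) and the standard library are available. Lean on these libraries where they do the work, as an engineer would, in place of code of your own. Each camera call takes 0.05 s, during which the arm holds its last target. There are 200 camera calls.

## Working session

There is one attempt and no reset: what is moved stays moved. The work goes in short steps, Python scripts to look and compute and a tool call to move; the robot and the scene stay as the last step left them, time stands still between calls to the robot, and variables do not carry over. Pictures are saved under pics/ and viewed, about 8 in all and at most 12, crops included, and the job is handed in when it is done.

Besides the shell and the picture viewer there is one more tool, called after "Call:" in YAML: its name, and indented under it one key for each argument. send_rows: Moves the arm, as the interface text tells. Its arguments: {"type":"object","properties":{"increments":{"type":"array"},"squeeze":{"type":"number"}},"required":["increments"]}

```bash
mkdir -p pics; ls
cat > h.py <<'E'
import numpy as np, cv2
from bench import bot
def fk(name):
    m=bot.camera_model(name); f=192/np.tan(np.radians(m["vertical_fov"])/2)
    if name=="wrist":
        s=bot.sense(); T=np.eye(4); T[:3,:3]=np.array(s["tool_rot"]); T[:3,3]=s["eef_pos"]; T=T@np.array(m["T_tool_cam"])
    else: T=np.array(m["world_from_camera"])
    return m,f,T
def ray(name,px,M=None):
    m,f,T=M or fk(name); px=np.asarray(px,float)
    d=np.array([(px[0]-m["cx"])/f,(px[1]-m["cy"])/f]); u=d.copy()
    for _ in range(30): u=d/(1+m["k1"]*(u@u))
    return T[:3,3],T[:3,:3]@np.array([u[0],u[1],1])
def atz(name,px,z,M=None):
    o,d=ray(name,px,M); return o+d*(z-o[2])/d[2]
def tri(rays):
    A=np.zeros((3,3));b=np.zeros(3)
    for o,d in rays:
        d=d/np.linalg.norm(d);P=np.eye(3)-np.outer(d,d);A+=P;b+=P@o
    p=np.linalg.solve(A,b); return p,[np.linalg.norm(np.cross(p-o,d/np.linalg.norm(d))) for o,d in rays]
def proj(name,p,M=None):
    m,f,T=M or fk(name); q=T[:3,:3].T@(np.asarray(p)-T[:3,3]); u=q[:2]/q[2]; u=u*(1+m["k1"]*(u@u)); return u*f+[m["cx"],m["cy"]]
E
python3 - <<'E'
from h import *
ims=[]
for c in ["side","top","wrist"]:
    im=bot.capture(c); cv2.imwrite(f"pics/{c}0.png",im); ims.append(im)
    M=fk(c); print(c,M[2].round(3).tolist(),M[1],M[0]["cx"],M[0]["cy"],M[0]["k1"])
cv2.imwrite("pics/a.png",np.hstack(ims[:2])[:, :]) 
for c in ["side","top"]:
    for t in ["case","left_door","left_pull","right_pull","mug_mid","beaker_mid","jar_a_mid","trivet_top","bowl_mid","crock_mid"]:
        print(c,t,[(np.round(d["location"]).tolist(),round(d["p"],2)) for d in bot.find_in(c,t)][:4])
print(bot.sense()["time"],bot.hold_point_z)
E
```

```text
pics
side [[-0.929, -0.248, 0.276, 0.159], [-0.37, 0.638, -0.675, 0.596], [-0.009, -0.729, -0.684, 0.811], [0.0, 0.0, 0.0, 1.0]] 349.4393869636947 256.10129132065515 192.40366370518322 0.016335832488809654
top [[0.088, -0.975, 0.204, 0.105], [-0.996, -0.086, 0.02, -0.105], [-0.002, -0.205, -0.979, 1.626], [0.0, 0.0, 0.0, 1.0]] 442.5029945030662 258.8871654612622 196.73086596866088 0.02830480881108567
wrist [[-0.347, 0.904, 0.249, 0.171], [0.938, 0.335, 0.093, -0.657], [0.001, 0.265, -0.964, 0.373], [0.0, 0.0, 0.0, 1.0]] 345.6466296499455 260.025088816435 191.60460311862883 -0.05789839844129967
side case [([197.0, 251.0], 0.92), ([227.0, 191.0], 0.27)]
side left_door [([185.0, 247.0], 0.87)]
side left_pull [([188.0, 250.0], 0.58), ([176.0, 289.0], 0.55)]
side right_pull [([227.0, 192.0], 0.55)]
side mug_mid [([292.0, 353.0], 0.63), ([242.0, 192.0], 0.54)]
side beaker_mid [([178.0, 287.0], 0.72)]
side jar_a_mid [([125.0, 292.0], 0.75)]
side trivet_top [([280.0, 164.0], 0.85)]
side bowl_mid [([234.0, 152.0], 0.58)]
side crock_mid [([242.0, 125.0], 0.9)]
top case [([204.0, 163.0], 0.82)]
top left_door [([191.0, 160.0], 0.87)]
top left_pull [([193.0, 159.0], 0.59)]
top right_pull [([243.0, 164.0], 0.96)]
top mug_mid [([151.0, 247.0], 0.87), ([268.0, 176.0], 0.47)]
top beaker_mid [([277.0, 160.0], 0.65), ([160.0, 169.0], 0.59)]
top jar_a_mid [([339.0, 201.0], 0.26)]
top trivet_top [([339.0, 205.0], 0.87)]
top bowl_mid [([322.0, 150.0], 0.9)]
top crock_mid [([366.0, 146.0], 0.59)]
1.15 -0.0187
```

Run:
```python
from h import *
a=cv2.imread("pics/side0.png");b=cv2.imread("pics/top0.png")
a=a[90:384,90:400];b=b[80:290,110:410]
cv2.imwrite("pics/s.png",cv2.resize(a,(632,600),interpolation=3)[:600]);cv2.imwrite("pics/t.png",cv2.resize(b,(800,560),interpolation=3))
```

```text
(no output)
```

View pics/s.png

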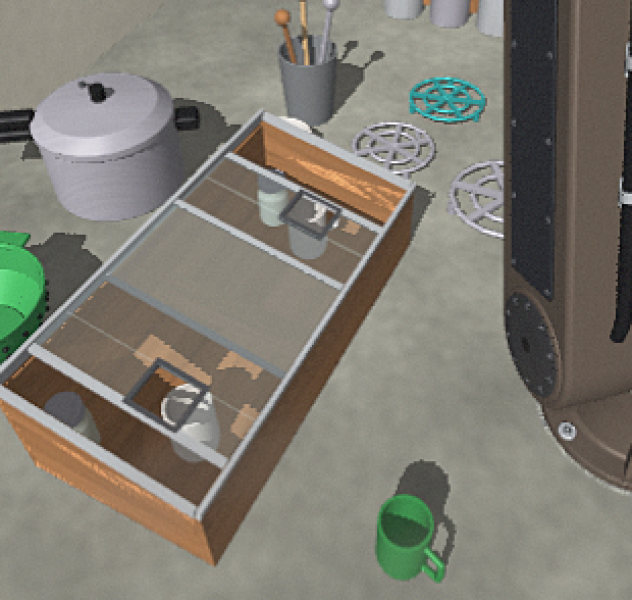

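View pics/t.png

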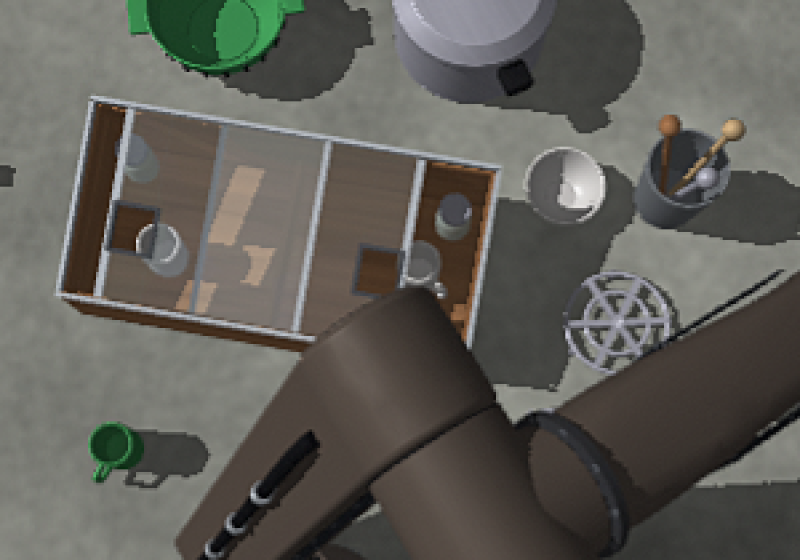

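The side view shows the case at crop (210,330), the handled white cup in the right compartment at crop (308,215), and a plain cup in the left compartment at (190,420). The green mug at (410,535) is a decoy. There are steel trivets at (395,147) and (490,198) and a turquoise one at (447,100). Both doors are ajar. The top view agrees: the cup with the handle nub is at crop (420,262).

Run:
```python
from h import *
from scipy.optimize import least_squares
S=lambda x,y:np.array([90+x*310/632,90+y*.49]); Tt=lambda x,y:np.array([110+x*.375,80+y*.375])
C={'bl':(.13,.27,.185),'br':(.13,-.27,.185),'fl':(-.13,.27,.135),'fr':(-.13,-.27,.135)}
obs=[('top','bl',Tt(91,97)),('top','br',Tt(501,165)),('top','fl',Tt(59,294)),('side','br',S(263,112)),('side','fr',S(413,185)),('side','fl',S(203,517)),('side','bl',S(3,382))]
Ms={c:fk(c) for c in('side','top')}
def w(p,c): 
    c=np.asarray(c);r=np.array([[np.cos(p[2]),-np.sin(p[2])],[np.sin(p[2]),np.cos(p[2])]]);return np.r_[p[:2]+r@c[:2],c[2]]
f=lambda p:np.concatenate([proj(c,w(p,C[k]),Ms[c])-o for c,k,o in obs])
r=least_squares(f,[.6,.1,0]);p=r.x;print(p,r.fun.round(1))
for n,px,z in [('mugrim top',Tt(420,262),.097),('jarb',Tt(455,212),.097),('beakrim',Tt(158,240),.097),('jara',Tt(138,157),.097)]:
    q=atz('top',px,z,Ms['top']);d=q[:2]-p[:2];c,s=np.cos(p[2]),np.sin(p[2]);print(n,q.round(3),'case',(d[0]*c+d[1]*s).round(3),(-d[0]*s+d[1]*c).round(3))
print('trivets',atz('top',Tt(620,320),.02),[atz('side',S(*v),.02,Ms['side']).round(3) for v in[(395,147),(351,150),(436,147),(490,198),(449,196),(447,100),(408,100),(487,100)]])
for d in(0,.05,.09): print(d,'left pull',w(p,(-.032,.225-d,.146)),proj('top',w(p,(-.032,.225-d,.146))),'right',w(p,(-.03,-.225+d,.14)),proj('top',w(p,(-.03,-.225+d,.14))))
# pull holes: centres from crop
for n,px in[('L',Tt(134,228)),('R',Tt(379,270))]:
    q=atz('top',px,.14,Ms['top']);d=q[:2]-p[:2];c,s=np.cos(p[2]),np.sin(p[2]);print(n,q.round(3),'case',(d[0]*c+d[1]*s).round(3),(-d[0]*s+d[1]*c).round(3))
for n,px in[('L',S(168,396)),('R',S(311,213))]:
    q=atz('side',px,.14,Ms['side']);d=q[:2]-p[:2];c,s=np.cos(p[2]),np.sin(p[2]);print(n,q.round(3),'case',(d[0]*c+d[1]*s).round(3),(-d[0]*s+d[1]*c).round(3))
```

```text
[ 0.49713684  0.08762343 -0.08594185] [-0.6  0.6  0.3  1.  -1.8  2.4 -0.1 -2.9  3.3 -2.3  2.2 -1.4 -6.7 -0.7]
mugrim top [ 0.493 -0.098  0.097] case 0.012 -0.186
jarb [ 0.566 -0.14   0.097] case 0.088 -0.22
beakrim [0.492 0.254 0.097] case -0.019 0.165
jara [0.606 0.296 0.097] case 0.09 0.217
trivets [ 0.4540149  -0.38139113  0.02      ] [array([ 0.444, -0.372,  0.02 ]), array([ 0.514, -0.335,  0.02 ]), array([ 0.376, -0.398,  0.02 ]), array([ 0.256, -0.3  ,  0.02 ]), array([ 0.32, -0.28,  0.02]), array([ 0.397, -0.547,  0.02 ]), array([ 0.467, -0.52 ,  0.02 ]), array([ 0.325, -0.574,  0.02 ])]
0 left pull [0.48456807 0.31453978 0.146     ] [148.65580295 166.91641999] right [ 0.44793444 -0.13397107  0.14      ] [276.88274791 188.66528121]
0.05 left pull [0.48027626 0.26472431 0.146     ] [162.80742151 169.33870799] right [ 0.45222625 -0.08415561  0.14      ] [262.58054438 186.2227244 ]
0.09 left pull [0.47684282 0.22487194 0.146     ] [174.14092192 171.27816456] right [ 0.45565969 -0.04430323  0.14      ] [251.16430273 184.272551  ]
L [0.495 0.277 0.14 ] case -0.019 0.188
R [ 0.467 -0.047  0.14 ] case -0.019 -0.136
L [0.492 0.273 0.14 ] case -0.021 0.184
R [ 0.462 -0.045  0.14 ] case -0.024 -0.136
```

Run:
```python
from h import *
s=bot.sense();print(np.round(s["tool_rot"],3).tolist(),s["eef_pos"],s["grip_width"]);print(np.round(bot.camera_model("wrist")["T_tool_cam"],3).tolist())
```

```text
[[-0.938, -0.347, 0.0], [-0.347, 0.938, -0.0], [0.0, -0.0, -1.0]] [ 0.23445852 -0.63295832  0.21071121] 0.08565667266112614
[[-0.0, -0.964, -0.266, 0.068], [1.0, 0.0, -0.001, -0.0], [0.001, -0.266, 0.964, -0.163], [0.0, 0.0, 0.0, 1.0]]
```

Call:
send_rows:
  increments:
    - [30,50,25,0,0,0,1]
    - [60,100,50,0,0,0,1]
    - [90,150,70,0,0,0,1]
    - [120,200,80,0,0,0,1]
    - [150,245,90,0,0,0,1]

```text
time: 1.65
eef_pos: [0.3577, -0.4295, 0.2909]
tool_rot: [[-0.938, -0.347, 0.001], [-0.347, 0.938, -0.001], [-0.001, -0.001, -1.0]]
contact_force: [1.4, 0.2, 0.9]
grip_width: 0.0123
```

Call:
send_rows:
  increments:
    - [10,48,10,0,0,-0.1,1]
    - [20,96,20,0,0,-0.2,1]
    - [30,144,30,0,0,-0.3,1]
    - [40,190,40,0,0,-0.4,1]
    - [50,235,50,0,0,-0.44,1]

```text
time: 2.15
eef_pos: [0.407, -0.1942, 0.3407]
tool_rot: [[-0.996, 0.089, 0.001], [0.089, 0.996, -0.0], [-0.001, 0.0, -1.0]]
contact_force: [0.8, 0.4, -0.3]
grip_width: -0.0
```

Call:
send_rows:
  increments:
    - [0,25,0,0,0,0,1]
    - [0,50,0,0,0,0,1]
    - [0,50,0,0,0,0,1]
    - [0,50,0,0,0,0,1]
    - [0,50,0,0,0,0,1]

```text
time: 2.65
eef_pos: [0.4071, -0.1464, 0.3399]
tool_rot: [[-0.996, 0.085, 0.0], [0.085, 0.996, -0.0], [-0.0, -0.0, -1.0]]
contact_force: [0.4, -0.1, 0.8]
grip_width: 0.0001
```

Run:
```python
from h import *
M=fk("wrist");im=bot.capture("wrist");cv2.imwrite("pics/w1.png",im);t=bot.capture("top");cv2.imwrite("pics/t1.png",t)
np.save("M1.npy",M[2])
print(bot.sense()["eef_pos"])
for t in ["case","right_pull","left_pull","mug_mid","beaker_mid","jar_b_mid"]:
    print(t,[(np.round(d["location"]).tolist(),round(d["p"],2)) for d in bot.find_in("wrist",t)][:4])
for d in bot.outline_of("top","trivet_top"):
    m=d["pixels"].astype(np.uint8);k=cv2.findContours(m,0,2)[0];k=max(k,key=cv2.contourArea)
    P=np.array([atz("top",q[0],.02)[:2] for q in k]);c,r=cv2.minEnclosingCircle(P.astype(np.float32));print("triv",d["location"],d["p"],np.round(c,3),2*r)
```

```text
[ 0.40701039 -0.14667401  0.33968075]
case [([398.0, 200.0], 0.88), ([474.0, 227.0], 0.65)]
right_pull [([382.0, 203.0], 0.88)]
left_pull [([471.0, 228.0], 0.64)]
mug_mid [([298.0, 209.0], 0.91), ([74.0, 308.0], 0.19)]
beaker_mid [([475.0, 229.0], 0.68)]
jar_b_mid []
triv [319.3, 256.3] 0.87 [ 0.23 -0.31] 0.1973196119070053
triv [392.3, 218.9] 0.84 [ 0.405 -0.559] 0.14482733607292175
triv [336.2, 203.0] 0.68 [ 0.449 -0.375] 0.1549006849527359
triv [366.4, 143.5] 0.43 [ 0.678 -0.475] 0.19489210844039917
```

View pics/w1.png

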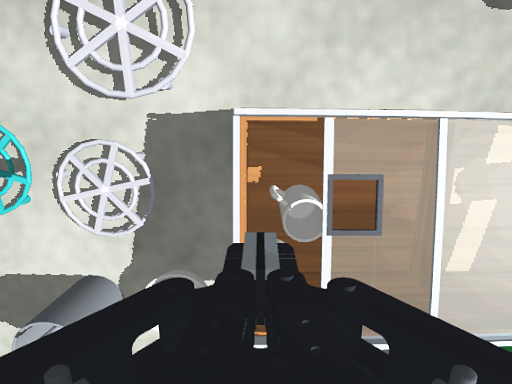

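The wrist view shows the mug at (300,213), under the right door's metal edge (col 328), with its handle pointing up-left at (278,193). The right pull hole is at (355,205), and the left door's edge is at col 440. The steel trivets are the larger at (122,25) and the smaller at (105,188), with the turquoise one at the left edge. The mug candidates are the handled white cup (300,213), the plain white cup in the left compartment and the green mug, so I choose the handled white cup. For the trivet I choose the smaller steel one at (105,188), since its measured 155 mm fits and the other is 197 mm.

Run:
```python
from h import *
im=cv2.imread("pics/w1.png");m=bot.camera_model("wrist");M=(m,192/np.tan(np.radians(m["vertical_fov"])/2),np.load("M1.npy"))
for n,px,z in [("pullR",(355,205),.14),("front rail r corner",(234,110),.135),("front rail far",(446,112),.135),("trivet",(104,188),.02),("mug",(302,222),.097),("mug foot",(299,200),.012),("handle",(277,190),.084)]:
    print(n,atz("wrist",px,z,M).round(4))
cv2.imwrite("pics/w1c.png",cv2.resize(im[160:250,230:400],(800,424),interpolation=cv2.INTER_CUBIC))
for c in("side","top"):
  d=bot.outline_of(c,"right_pull");print([ (x["location"],x["p"],atz(c,x["location"],.14).round(3)) for x in d])
  d=bot.outline_of(c,"left_pull");print([ (x["location"],x["p"],atz(c,x["location"],.145).round(3)) for x in d])
```

```text
pullR [ 0.463  -0.0467  0.14  ]
front rail r corner [ 0.3502 -0.1694  0.135 ]
front rail far [0.3699 0.0533 0.135 ]
trivet [ 0.4468 -0.3794  0.02  ]
mug [ 0.4943 -0.102   0.097 ]
mug foot [ 0.4917 -0.0964  0.012 ]
handle [ 0.4539 -0.1298  0.084 ]
[([224.7, 194.1], 0.64, array([ 0.509, -0.028,  0.14 ]))]
[([186.3, 249.5], 0.63, array([0.509, 0.183, 0.145]))]
[([241.5, 187.6], 0.57, array([ 0.441, -0.012,  0.14 ]))]
[([164.2, 174.5], 0.68, array([0.463, 0.258, 0.145])), ([159.1, 169.8], 0.39, array([0.478, 0.278, 0.145]))]
```

View pics/w1c.png

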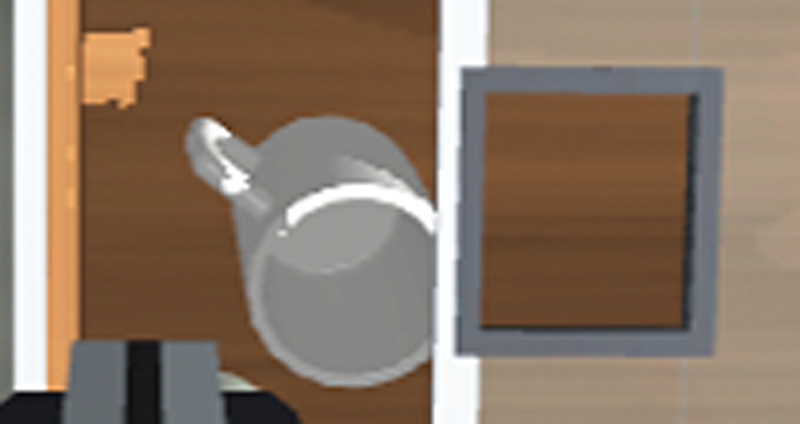

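The close crop confirms it: a white cup with its handle up-left, rim centre near px (303,220), so the axis is about (0.493, -0.101). Next I'll go to the left door's pull.

Call:
send_rows:
  increments:
    - [12,45,-5,0,0,0,1]
    - [24,90,-10,0,0,0,1]
    - [36,135,-20,0,0,0,1]
    - [48,180,-30,0,0,0,1]
    - [60,225,-40,0,0,0,1]

```text
time: 3.8
eef_pos: [0.4672, 0.081, 0.2998]
tool_rot: [[-0.996, 0.085, 0.001], [0.085, 0.996, 0.001], [-0.001, 0.001, -1.0]]
contact_force: [0.6, -0.8, 0.2]
grip_width: 0.0001
```

Call:
send_rows:
  increments:
    - [6,45,-10,0,0,0,1]
    - [12,90,-20,0,0,0,1]
    - [18,135,-30,0,0,0,1]
    - [24,180,-40,0,0,0,1]
    - [25,195,-50,0,0,0,1]

```text
time: 4.3
eef_pos: [0.4923, 0.2777, 0.2486]
tool_rot: [[-0.997, 0.083, -0.0], [0.083, 0.997, -0.0], [0.0, -0.0, -1.0]]
contact_force: [-0.3, -0.5, -0.0]
grip_width: -0.0
```

Run:
```python
from h import *
M=fk("wrist");im=bot.capture("wrist")
print(bot.sense()["eef_pos"],M[2][:3,3])
for p in [(.494,.275,.14),(.494,.275,.15),(.494,.275,.16)]:
    q=proj("wrist",p,M);print(p,q.round(0))
np.save("M2.npy",M[2]);cv2.imwrite("pics/w2.png",im)
for t in ["left_pull","left_door"]:
    print(t,[(np.round(d["location"]).tolist(),round(d["p"],2)) for d in bot.outline_of("wrist",t)][:4])
```

```text
[0.4915623  0.27748921 0.24648005] [0.42451271 0.2826451  0.41111301]
(0.494, 0.275, 0.14) [258. 186.]
(0.494, 0.275, 0.15) [258. 189.]
(0.494, 0.275, 0.16) [258. 193.]
left_pull [([122.0, 176.0], 0.93)]
left_door [([123.0, 176.0], 0.73)]
```

View pics/w2.png

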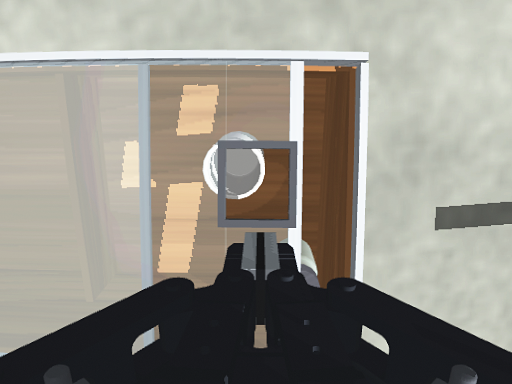

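The left hole frame is centred at (258,184), which matches the prediction for (0.494, 0.275, 0.14). The beaker, without a handle, is at (237,165). Now down into the hole.

Call:
send_rows:
  increments:
    - [0,-1,-40,0,0,0,1]
    - [0,-1,-80,0,0,0,1]
    - [0,-1,-105,0,0,0,1]
    - [0,-1,-115,0,0,0,1]
    - [0,-1,-115,0,0,0,1]

```text
time: 4.95
eef_pos: [0.492, 0.2718, 0.1346]
tool_rot: [[-0.996, 0.086, -0.001], [0.086, 0.996, -0.001], [0.001, -0.001, -1.0]]
contact_force: [0.1, 0.3, 0.2]
grip_width: 0.0
```

Call:
send_rows:
  increments:
    - [1,8,0,0,0,0,1]
    - [2,16,0,0,0,0,1]
    - [2,24,0,0,0,0,1]
    - [3,32,0,0,0,0,1]
    - [3,36,0,0,0,0,1]

```text
time: 5.45
eef_pos: [0.4953, 0.3103, 0.1352]
tool_rot: [[-0.996, 0.084, 0.001], [0.084, 0.996, 0.001], [-0.001, 0.001, -1.0]]
contact_force: [0.4, -0.2, -0.2]
grip_width: 0.0002
```

Call:
send_rows:
  increments:
    - [0,3,0,0,0,0,1]
    - [0,6,0,0,0,0,1]
    - [0,8,0,0,0,0,1]
    - [0,10,0,0,0,0,1]
    - [0,12,0,0,0,0,1]

```text
time: 5.95
eef_pos: [0.4951, 0.321, 0.1348]
tool_rot: [[-0.996, 0.085, -0.0], [0.085, 0.996, -0.0], [0.0, -0.0, -1.0]]
contact_force: [-0.2, 0.5, 0.3]
grip_width: 0.0001
```

Run:
```python
from h import *
im=bot.capture("wrist");cv2.imwrite("pics/w3.png",im);print(bot.sense()["contact_force"])
t=bot.capture("side");cv2.imwrite("pics/v.png",np.hstack([cv2.resize(im[40:240,120:400],(420,300)),cv2.resize(t[200:360,80:250],(319,300))]))
```

```text
[0.1959595  0.32446986 0.16272391]
```

View pics/v.png

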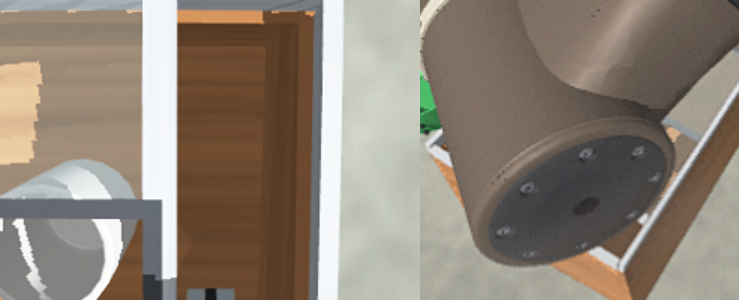

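The door did not move: the fingers now stand past its metal edge and never touched it. I'll triangulate the panel height.

```bash
python3 - <<'E'
from h import *
m,f,T3=fk("wrist");M3=(m,f,T3);M2=(m,f,np.load("M2.npy"))
print(tri([ray("wrist",(297,141),M2),ray("wrist",(228,173),M3)]))
print("front rail R end L corner", tri([ray("wrist",(367,53),M2),ray("wrist",(120+343/1.5,40+0),M3)]))
E
python3 -c "
import cv2
a=cv2.imread('pics/w3.png')
cv2.imwrite('pics/w3b.png',a)"
```

```text
(array([0.46014502, 0.30849088, 0.14086776]), [np.float64(3.6228139537320174e-05), np.float64(3.622813953740588e-05)])
front rail R end L corner (array([0.39164769, 0.39291861, 0.03958124]), [np.float64(0.002577897199086167), np.float64(0.002577897199086129)])
```

View pics/w3b.png

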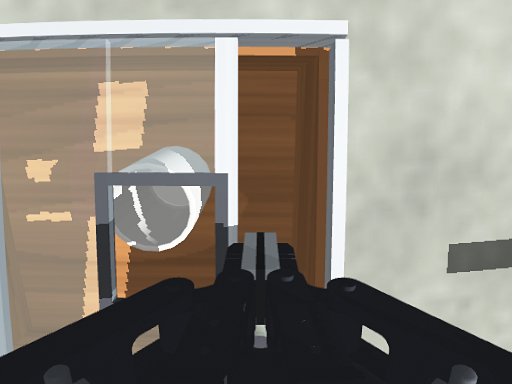

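Call:
send_rows:
  increments:
    - [0,0,40,0,0,0,1]
    - [-1,-24,45,0,0,0,1]
    - [-3,-46,40,0,0,0,1]
    - [-3,-46,0,0,0,0,1]
    - [-3,-46,-14,0,0,0,1]

```text
time: 6.55
eef_pos: [0.491, 0.2733, 0.1188]
tool_rot: [[-0.996, 0.087, -0.002], [0.087, 0.996, -0.001], [0.002, -0.001, -1.0]]
contact_force: [-0.6, 0.4, -1.2]
grip_width: -0.0001
```

Call:
send_rows:
  increments:
    - [0,0,0,0,0,0,1]
    - [1,6,0,0,0,0,1]
    - [1,12,0,0,0,0,1]
    - [2,20,0,0,0,0,1]
    - [2,25,0,0,0,0,1]

```text
time: 7.05
eef_pos: [0.4948, 0.3012, 0.1218]
tool_rot: [[-0.996, 0.085, 0.001], [0.085, 0.996, 0.001], [-0.001, 0.001, -1.0]]
contact_force: [1.8, -1.9, 1.7]
grip_width: -0.0
```

Run:
```python
from h import *
im=bot.capture("wrist");cv2.imwrite("pics/w4.png",im);print(bot.sense()["contact_force"])
g=cv2.cvtColor(im,6)
for r in (30,80,120,150): 
    e=np.abs(np.diff(g[r].astype(int)));print(r,[(int(i),int(e[i])) for i in np.where(e>35)[0]])
```

```text
[-0.24309485  0.48019412  0.91510026]
30 [(290, 68), (314, 68), (315, 63), (398, 48)]
80 [(132, 50), (140, 36), (166, 43), (289, 79), (313, 57), (314, 105), (376, 38), (387, 75), (388, 73), (402, 40)]
120 [(128, 67), (169, 45), (172, 47), (289, 66), (313, 96), (314, 73), (386, 40), (387, 111), (401, 49)]
150 [(288, 70), (312, 39), (313, 119), (385, 49), (386, 93), (400, 62)]
```

Deeper, the door moves (force about -2 N). Continuing until it stops.

Call:
send_rows:
  increments:
    - [0,6,0,0,0,0,1]
    - [0,12,0,0,0,0,1]
    - [1,18,0,0,0,0,1]
    - [1,22,0,0,0,0,1]
    - [1,24,0,0,0,0,1]

```text
time: 7.6
eef_pos: [0.4952, 0.3245, 0.1208]
tool_rot: [[-0.996, 0.085, 0.0], [0.085, 0.996, -0.0], [-0.0, -0.0, -1.0]]
contact_force: [0.8, -1.9, 1.1]
grip_width: -0.0004
```

Call:
send_rows:
  increments:
    - [0,2,0,0,0,0,1]
    - [0,4,0,0,0,0,1]
    - [0,5,0,0,0,0,1]
    - [0,6,0,0,0,0,1]
    - [0,6,0,0,0,0,1]

```text
time: 8.1
eef_pos: [0.4951, 0.3277, 0.1207]
tool_rot: [[-0.996, 0.086, -0.001], [0.086, 0.996, -0.004], [0.001, -0.004, -1.0]]
contact_force: [1.7, -8.8, 3.1]
grip_width: 0.0
```

Call:
send_rows:
  increments:
    - [0,-8,0,0,0,0,1]
    - [0,-10,45,0,0,0,1]
    - [-2,-20,85,0,0,0,1]
    - [-7,-65,100,0,0,0,1]
    - [-12,-110,110,0,0,0,1]

```text
time: 8.6
eef_pos: [0.4832, 0.2201, 0.2324]
tool_rot: [[-0.997, 0.083, 0.002], [0.083, 0.997, 0.003], [-0.002, 0.003, -1.0]]
contact_force: [0.6, -0.1, 0.5]
grip_width: 0.0
```

Call:
send_rows:
  increments:
    - [-4,-48,0,0,0,0,1]
    - [-8,-96,0,0,0,0,1]
    - [-12,-144,0,0,0,0,1]
    - [-16,-192,0,0,0,0,1]
    - [-20,-240,0,0,0,0,1]

```text
time: 9.1
eef_pos: [0.4625, -0.0214, 0.2311]
tool_rot: [[-0.996, 0.084, 0.001], [0.084, 0.996, 0.001], [-0.001, 0.001, -1.0]]
contact_force: [1.3, -0.3, 0.2]
grip_width: 0.0002
```

Call:
send_rows:
  increments:
    - [0,-24,0,0,0,0,1]
    - [0,-28,0,0,0,0,1]
    - [0,-28,0,0,0,0,1]
    - [0,-28,0,0,0,0,1]
    - [0,-28,0,0,0,0,1]

```text
time: 9.6
eef_pos: [0.4632, -0.047, 0.2307]
tool_rot: [[-0.996, 0.084, 0.0], [0.084, 0.996, 0.0], [0.0, 0.0, -1.0]]
contact_force: [-0.1, -0.6, 0.0]
grip_width: 0.0001
```

Run:
```python
from h import *
M=fk("wrist");im=bot.capture("wrist");cv2.imwrite("pics/w5.png",im);s=bot.sense();print(s["eef_pos"],M[2][:3,3])
for d in bot.outline_of("wrist","right_pull"):
    p=np.argwhere(d["pixels"]);print(d["p"],d["location"],p.min(0),p.max(0),[atz("wrist",d["location"],z,M).round(4) for z in(.13,.14)])
t=bot.capture("side");cv2.imwrite("pics/s5.png",t)
cv2.imwrite("pics/v5.png",np.hstack([cv2.resize(im[:290],(441,250)),cv2.resize(t[130:370,80:350],(281,250))]))
```

```text
[ 0.46326497 -0.04706312  0.23074454] [ 0.39537982 -0.04210922  0.39325321]
0.8 [341.0, 155.9] [ 61 215] [352 433] [array([0.4445, 0.0165, 0.13  ]), array([0.4426, 0.0142, 0.14  ])]
```

View pics/v5.png

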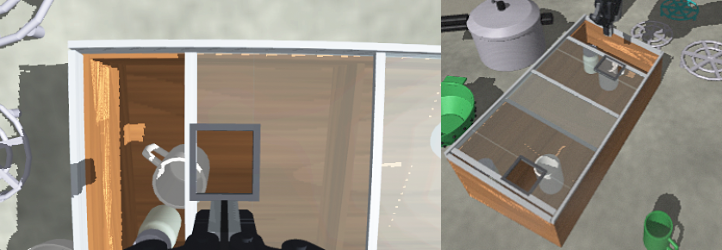

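Left door shut: in the side view its metal edge is at the end wall. The right hole frame spans (220..303, 144..232), centred under the tool. Descending.

Call:
send_rows:
  increments:
    - [0,0,-45,0,0,0,1]
    - [0,0,-85,0,0,0,1]
    - [0,0,-110,0,0,0,1]
    - [0,0,-118,0,0,0,1]
    - [0,0,-118,0,0,0,1]

```text
time: 10.25
eef_pos: [0.4628, -0.0478, 0.1122]
tool_rot: [[-0.996, 0.084, -0.002], [0.084, 0.996, -0.001], [0.002, -0.001, -1.0]]
contact_force: [0.2, -0.3, 1.1]
grip_width: 0.0
```

Call:
send_rows:
  increments:
    - [-1,10,0,0,0,0,1]
    - [-2,20,0,0,0,0,1]
    - [-3,30,0,0,0,0,1]
    - [-3,40,0,0,0,0,1]
    - [-3,50,0,0,0,0,1]

```text
time: 10.75
eef_pos: [0.4605, 0.0031, 0.1135]
tool_rot: [[-0.996, 0.085, 0.001], [0.085, 0.996, 0.0], [-0.001, 0.0, -1.0]]
contact_force: [1.1, -1.4, 1.4]
grip_width: -0.0001
```

Call:
send_rows:
  increments:
    - [2,10,0,0,0,0,1]
    - [4,20,0,0,0,0,1]
    - [6,30,0,0,0,0,1]
    - [7,38,0,0,0,0,1]
    - [7,44,0,0,0,0,1]

```text
time: 11.25
eef_pos: [0.4648, 0.0462, 0.1128]
tool_rot: [[-0.996, 0.085, -0.004], [0.085, 0.996, -0.001], [0.004, -0.002, -1.0]]
contact_force: [-8.9, -1.0, 11.6]
grip_width: -0.0002
```

Call:
send_rows:
  increments:
    - [0,2,0,0,0,0,1]
    - [0,4,0,0,0,0,1]
    - [0,6,0,0,0,0,1]
    - [0,8,0,0,0,0,1]
    - [0,8,0,0,0,0,1]

```text
time: 11.75
eef_pos: [0.4656, 0.0543, 0.1129]
tool_rot: [[-0.996, 0.085, -0.003], [0.085, 0.996, -0.001], [0.003, -0.001, -1.0]]
contact_force: [-7.8, 0.4, 9.8]
grip_width: 0.0
```

Run:
```python
from h import *
im=bot.capture("wrist");cv2.imwrite("pics/w6.png",im);t=bot.capture("side");s=bot.sense();print(s["eef_pos"],s["contact_force"],s["wrist_torque"])
cv2.imwrite("pics/v6.png",np.hstack([cv2.resize(im,(400,300)),cv2.resize(t[130:300,130:330],(353,300))]))
```

```text
[0.46558833 0.05434304 0.11289244] [-8.52764469  1.03516663  9.23137314] [0.41112657 2.99720914 0.04041902]
```

View pics/v6.png

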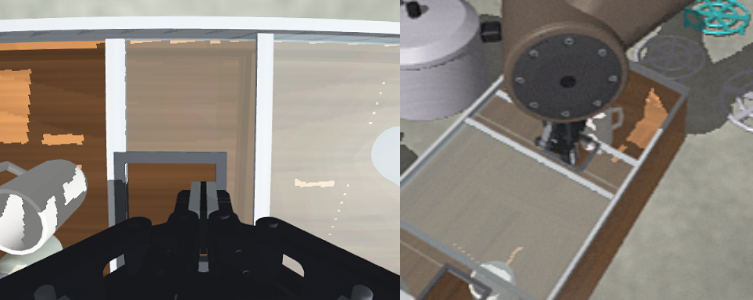

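Call:
send_rows:
  increments:
    - [-2,2,0,0,0,0,1]
    - [-2,3,0,0,0,0,1]
    - [-2,4,0,0,0,0,1]
    - [-2,5,0,0,0,0,1]
    - [-2,5,0,0,0,0,1]

```text
time: 12.35
eef_pos: [0.4655, 0.0595, 0.1131]
tool_rot: [[-0.996, 0.085, 0.001], [0.085, 0.996, 0.0], [-0.001, 0.0, -1.0]]
contact_force: [-0.3, -0.5, 5.4]
grip_width: 0.0001
```

Call:
send_rows:
  increments:
    - [0,2,0,0,0,0,1]
    - [0,4,0,0,0,0,1]
    - [0,5,0,0,0,0,1]
    - [0,6,0,0,0,0,1]
    - [0,6,0,0,0,0,1]

```text
time: 12.85
eef_pos: [0.4652, 0.0602, 0.1131]
tool_rot: [[-0.996, 0.084, -0.001], [0.084, 0.996, -0.008], [0.001, -0.008, -1.0]]
contact_force: [10.9, -29.3, 3.8]
grip_width: -0.0004
```

Run:
```python
from h import *
im=bot.capture("wrist");cv2.imwrite("pics/w7.png",im)
a=cv2.imread("pics/w6.png")
for n,i in(("w6",a),("w7",im)):
  g=cv2.cvtColor(i,6)
  for r in (60,100,150,215): 
    e=np.abs(np.diff(g[r].astype(int)));print(n,r,[(int(k),int(e[k])) for k in np.where(e>30)[0] if 80<k<400])
```

```text
w6 60 [(123, 101), (133, 44), (134, 103), (159, 95), (328, 65), (329, 91), (349, 34)]
w6 100 [(134, 167), (159, 60), (328, 145), (349, 37)]
w6 150 [(134, 90), (135, 82), (159, 79), (327, 148), (347, 34)]
w6 215 [(95, 49), (96, 57), (103, 37), (104, 52), (136, 125), (144, 52), (145, 88), (159, 165), (160, 126), (161, 123), (162, 163), (326, 108), (346, 40)]
w7 60 [(123, 98), (132, 69), (133, 97), (158, 96), (312, 49), (313, 53), (314, 104), (334, 32)]
w7 100 [(133, 195), (158, 62), (313, 150), (334, 41)]
w7 150 [(133, 122), (134, 64), (158, 76), (312, 134), (333, 36)]
w7 215 [(93, 96), (102, 39), (103, 68), (134, 100), (135, 71), (143, 83), (144, 61), (158, 42), (159, 89), (160, 130), (311, 108), (331, 35)]
```

At the stop (-29 N), with the door edges 180 px (about 75 mm) apart, the right door is fully open. Backing off, then hovering over the mug with the gripper open.

Call:
send_rows:
  increments:
    - [0,-14,0,0,0,0,1]
    - [0,-16,40,0,0,0,1]
    - [0,-20,80,0,0,0,1]
    - [10,-60,120,0,0,0.1,0.5]
    - [20,-105,150,0,0,0.2,0]

```text
time: 13.4
eef_pos: [0.4834, -0.0297, 0.258]
tool_rot: [[-0.993, -0.121, 0.002], [-0.121, 0.993, 0.001], [-0.002, 0.001, -1.0]]
contact_force: [1.6, 0.2, -0.3]
grip_width: 0.0283
```

Call:
send_rows:
  increments:
    - [5,-35,20,0,0,0.14,0]
    - [8,-62,30,0,0,0.14,0]
    - [8,-62,30,0,0,0.14,0]
    - [8,-62,30,0,0,0.14,0]
    - [8,-62,30,0,0,0.14,0]

```text
time: 13.9
eef_pos: [0.4905, -0.0914, 0.285]
tool_rot: [[-0.968, -0.252, -0.001], [-0.252, 0.968, 0.0], [0.001, 0.001, -1.0]]
contact_force: [-0.9, 0.3, -0.5]
grip_width: 0.0853
```

Run:
```python
from h import *
M=fk("wrist");im=bot.capture("wrist");s=bot.sense();print(s["eef_pos"],np.round(s["tool_rot"],3).tolist(),s["grip_width"]);np.save("M8.npy",M[2])
cv2.imwrite("pics/w8.png",im)
for t in("mug_mid","jar_b_mid"):
  for d in bot.outline_of("wrist",t):
    p=np.argwhere(d["pixels"]);print(t,d["p"],d["location"],p.min(0),p.max(0))
cv2.imwrite("pics/w8c.png",cv2.resize(im[80:280,130:400],(800,592),interpolation=cv2.INTER_CUBIC))
```

```text
[ 0.4905405  -0.09132113  0.28510068] [[-0.968, -0.253, -0.001], [-0.253, 0.968, 0.0], [0.001, 0.0, -1.0]] 0.08558687991263648
mug_mid 0.67 [252.5, 159.7] [120 225] [192 281]
jar_b_mid 0.57 [201.8, 214.0] [185 179] [243 226]
jar_b_mid 0.34 [9.2, 197.2] [166   0] [226  21]
```

View pics/w8c.png

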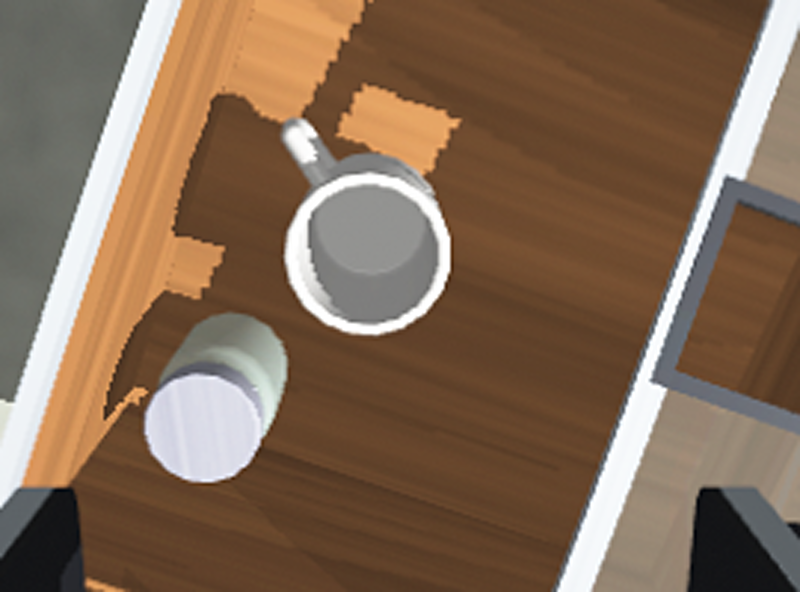

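Run:
```python
from h import *
m=bot.camera_model("wrist");M=(m,192/np.tan(np.radians(m["vertical_fov"])/2),np.load("M8.npy"))
P=lambda x,y:(130+x*270/800,80+y*200/592)
r=atz("wrist",P(368,253),.097,M);j=atz("wrist",P(205,424),.097,M);h=atz("wrist",P(292,130),.084,M)
print("mug",r,"rimL/R",atz("wrist",P(286,253),.097,M)[:2],atz("wrist",P(450,253),.097,M)[:2],"jar",j,"handle",h,np.degrees(np.arctan2(*(h-r)[1::-1])))
```

```text
mug [ 0.49233342 -0.09753906  0.097     ] rimL/R [ 0.49951382 -0.12516638] [ 0.48513645 -0.06992893] jar [ 0.56876211 -0.13941227  0.097     ] handle [ 0.45903976 -0.13376217  0.084     ] -132.58697312267532
```

Crop check: rim centre at px (254,165) gives the mug at (0.492, -0.098), rim 57 mm across; handle at -133°, jar 87 mm away. Descending with the jaws at 105°.

Call:
send_rows:
  increments:
    - [2,-6,-40,0,0,0,0]
    - [2,-6,-80,0,0,0,0]
    - [2,-6,-120,0,0,0,0]
    - [2,-6,-150,0,0,0,0]
    - [2,-6,-165,0,0,0,0]

```text
time: 14.55
eef_pos: [0.491, -0.0976, 0.1178]
tool_rot: [[-0.968, -0.253, -0.004], [-0.253, 0.968, -0.0], [0.004, 0.001, -1.0]]
contact_force: [-0.6, -0.4, 0.3]
grip_width: 0.0852
```

Call:
send_rows:
  increments:
    - [0,0,-20,0,0,0,0]
    - [0,0,-40,0,0,0,0]
    - [0,0,-60,0,0,0,0]
    - [0,0,-72,0,0,0,0]
    - [0,0,-72,0,0,0,0]

```text
time: 15.05
eef_pos: [0.4917, -0.0978, 0.0474]
tool_rot: [[-0.968, -0.253, -0.003], [-0.253, 0.968, -0.0], [0.003, 0.0, -1.0]]
contact_force: [0.6, 0.9, -0.3]
grip_width: 0.0856
```

Closing gently with 35 N.

Call:
send_rows:
  increments:
    - [0,0,0,0,0,0,0.3]
    - [0,0,0,0,0,0,0.4]
    - [0,0,0,0,0,0,0.5]
    - [0,0,0,0,0,0,0.6]
    - [0,0,0,0,0,0,0.7]
  squeeze: 35

```text
time: 15.55
eef_pos: [0.4938, -0.0979, 0.0502]
tool_rot: [[-0.968, -0.252, 0.002], [-0.252, 0.968, 0.0], [-0.002, -0.0, -1.0]]
contact_force: [-2.6, 1.7, 7.5]
grip_width: 0.0575
```

Call:
send_rows:
  increments:
    - [0,0,0,0,0,0,1]
    - [0,0,0,0,0,0,1]
    - [0,0,5,0,0,0,1]
    - [0,0,15,0,0,0,1]
    - [0,0,25,0,0,0,1]

```text
time: 16.05
eef_pos: [0.4927, -0.0982, 0.0747]
tool_rot: [[-0.968, -0.252, -0.0], [-0.252, 0.968, -0.0], [0.0, 0.0, -1.0]]
contact_force: [-0.5, -0.7, -2.2]
grip_width: 0.0578
```

Gripped (57.8 mm, about 2 N of weight). Lifting and moving toward the trivet.

Call:
send_rows:
  increments:
    - [0,0,40,0,0,0,1]
    - [0,0,80,0,0,0,1]
    - [0,0,120,0,0,0,1]
    - [0,0,155,0,0,0,1]
    - [0,0,170,0,0,0,1]

```text
time: 16.55
eef_pos: [0.4941, -0.0983, 0.2487]
tool_rot: [[-0.968, -0.252, 0.006], [-0.252, 0.968, 0.0], [-0.006, -0.001, -1.0]]
contact_force: [0.6, -0.1, -2.3]
grip_width: 0.0576
```

Call:
send_rows:
  increments:
    - [-5,-30,0,0,0,0,1]
    - [-15,-70,0,0,0,0,1]
    - [-25,-110,0,0,0,0,1]
    - [-35,-145,0,0,0,0,1]
    - [-40,-165,0,0,0,0,1]

```text
time: 17.05
eef_pos: [0.4516, -0.2651, 0.2447]
tool_rot: [[-0.968, -0.251, 0.0], [-0.251, 0.968, -0.0], [-0.0, -0.0, -1.0]]
contact_force: [0.3, 0.2, -2.3]
grip_width: 0.0576
```

Call:
send_rows:
  increments:
    - [0,0,0,0,0,0,1]
    - [0,0,0,0,0,0,1]
    - [0,0,0,0,0,0,1]
    - [0,0,0,0,0,0,1]
    - [0,0,0,0,0,0,1]

```text
time: 17.55
eef_pos: [0.4531, -0.2624, 0.244]
tool_rot: [[-0.967, -0.253, 0.0], [-0.253, 0.967, 0.0], [-0.0, -0.0, -1.0]]
contact_force: [-0.2, 0.6, -2.5]
grip_width: 0.0579
```

Run:
```python
from h import *
M=fk("wrist");im=bot.capture("wrist");s=bot.sense();print(s["eef_pos"],s["grip_width"]);np.save("M9.npy",M[2])
cv2.imwrite("pics/w9.png",im)
def circ(c,MM):
  for d in bot.outline_of(c,"trivet_top"):
    k=max(cv2.findContours(d["pixels"].astype(np.uint8),0,2)[0],key=cv2.contourArea)
    P=np.array([atz(c,q[0],.02,MM)[:2] for q in k]);cc,r=cv2.minEnclosingCircle(P.astype(np.float32));h=cv2.convexHull(P.astype(np.float32))[:,0]
    A=np.c_[2*h,np.ones(len(h))];x=np.linalg.lstsq(A,(h**2).sum(1),rcond=None)[0]
    print(c,d["p"],np.round(d["location"]),"encl",np.round(cc,4),round(2*r,4),"fit",x[:2].round(4),2*np.sqrt(x[2]+x[:2]@x[:2]))
circ("wrist",M)
t=bot.capture("top");cv2.imwrite("pics/t9.png",t);circ("top",fk("top"))
cv2.imwrite("pics/v9.png",np.hstack([cv2.resize(im,(480,360)),cv2.resize(t[130:270,270:394],(319,360))]))
```

```text
[ 0.45308415 -0.26248587  0.2439609 ] 0.05736766696007917
wrist 0.94 [260.  23.] encl [ 0.2914 -0.2957] 0.1376 fit [ 0.2437 -0.3076] 0.16894981959450195
wrist 0.79 [28. 56.] encl [ 0.4085 -0.5367] 0.138 fit [ 0.406  -0.5474] 0.13126706400650823
wrist 0.61 [157. 124.] encl [ 0.4482 -0.3775] 0.1524 fit [ 0.449  -0.3787] 0.1468956423391999
top 0.96 [321. 257.] encl [ 0.2321 -0.309 ] 0.2 fit [ 0.2325 -0.3092] 0.19260663032023373
top 0.78 [343. 203.] encl [ 0.4506 -0.3799] 0.1402 fit [ 0.4488 -0.3823] 0.13223904097922104
top 0.55 [389. 224.] encl [ 0.4021 -0.5571] 0.1434 fit [ 0.4038 -0.553 ] 0.1335993200657358
```

View pics/v9.png

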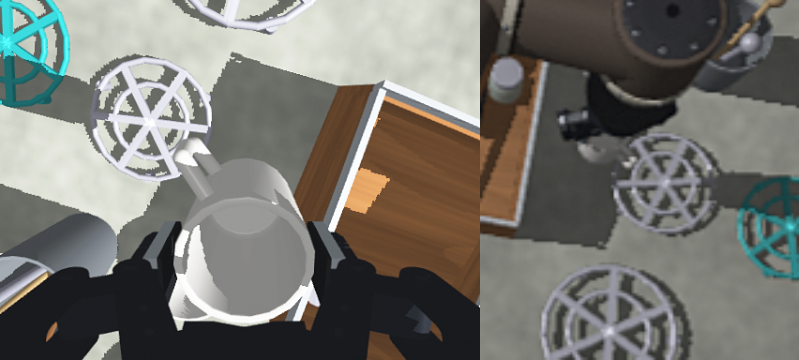

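The wrist view shows the mug held upright, with the smaller steel trivet's hub at about (150,121) in the 480-px panel. The estimates agree on (0.448, -0.378).

Call:
send_rows:
  increments:
    - [-1,-30,0,0,0,0,1]
    - [-3,-70,0,0,0,0,1]
    - [-5,-105,-10,0,0,0,1]
    - [-5,-115,-40,0,0,0,1]
    - [-5,-115,-75,0,0,0,1]

```text
time: 18.25
eef_pos: [0.4484, -0.3802, 0.1686]
tool_rot: [[-0.968, -0.25, 0.002], [-0.25, 0.968, -0.001], [-0.002, -0.002, -1.0]]
contact_force: [0.0, -0.2, -3.8]
grip_width: 0.0576
```

Call:
send_rows:
  increments:
    - [0,0,-25,0,0,0,1]
    - [0,0,-50,0,0,0,1]
    - [0,0,-70,0,0,0,1]
    - [0,0,-82,0,0,0,1]
    - [0,0,-85,0,0,0,1]

```text
time: 18.75
eef_pos: [0.4472, -0.3777, 0.0825]
tool_rot: [[-0.968, -0.252, -0.002], [-0.252, 0.968, 0.001], [0.002, 0.002, -1.0]]
contact_force: [0.5, 0.3, -2.3]
grip_width: 0.0577
```

Run:
```python
from h import *
m=bot.camera_model("wrist");M=(m,192/np.tan(np.radians(m["vertical_fov"])/2),np.load("M9.npy"))
print(atz("wrist",(150*512/480,121*512/480),.02,M),bot.sense()["eef_pos"],bot.sense()["contact_force"])
```

```text
[ 0.44874042 -0.3790842   0.02      ] [ 0.44723477 -0.37770369  0.082478  ] [ 0.46995459  0.26128065 -2.31962389]
```

Call:
send_rows:
  increments:
    - [1,-1,-6,0,0,0,1]
    - [1,-1,-11,0,0,0,1]
    - [1,-1,-15,0,0,0,1]
    - [1,-1,-18,0,0,0,1]
    - [1,-1,-20,0,0,0,1]

```text
time: 19.25
eef_pos: [0.4489, -0.3791, 0.0639]
tool_rot: [[-0.968, -0.252, 0.0], [-0.252, 0.968, -0.0], [-0.0, -0.0, -1.0]]
contact_force: [0.7, -0.7, -2.3]
grip_width: 0.0578
```

Call:
send_rows:
  increments:
    - [0,0,-1,0,0,0,1]
    - [0,0,-2,0,0,0,1]
    - [0,0,-3,0,0,0,1]
    - [0,0,-3,0,0,0,1]
    - [0,0,-3,0,0,0,1]

```text
time: 19.75
eef_pos: [0.4489, -0.3791, 0.0609]
tool_rot: [[-0.968, -0.252, 0.0], [-0.252, 0.968, -0.0], [-0.0, -0.0, -1.0]]
contact_force: [-0.3, -0.1, -2.6]
grip_width: 0.0579
```

Call:
send_rows:
  increments:
    - [0,0,-1,0,0,0,1]
    - [0,0,-1.5,0,0,0,1]
    - [0,0,-2,0,0,0,1]
    - [0,0,-2.5,0,0,0,1]
    - [0,0,-2.5,0,0,0,1]

```text
time: 20.25
eef_pos: [0.4489, -0.3791, 0.0583]
tool_rot: [[-0.968, -0.252, -0.0], [-0.252, 0.968, -0.0], [0.0, -0.0, -1.0]]
contact_force: [-0.7, 0.5, -1.4]
grip_width: 0.0578
```

Call:
send_rows:
  increments:
    - [0,0,-0.5,0,0,0,1]
    - [0,0,-1,0,0,0,1]
    - [0,0,-1,0,0,0,1]
    - [0,0,-1.2,0,0,0,1]
    - [0,0,-1.2,0,0,0,1]

```text
time: 20.75
eef_pos: [0.449, -0.3791, 0.0582]
tool_rot: [[-0.968, -0.252, 0.001], [-0.252, 0.968, -0.0], [-0.0, -0.001, -1.0]]
contact_force: [-1.8, 3.0, 7.6]
grip_width: 0.0578
```

Contact (7.6 N). Releasing slowly.

Call:
send_rows:
  increments:
    - [0,0,0.5,0,0,0,1]
    - [0,0,0.5,0,0,0,0.3]
    - [0,0,0.5,0,0,0,0.25]
    - [0,0,0.5,0,0,0,0.15]
    - [0,0,0.5,0,0,0,0]
  squeeze: 20

```text
time: 21.25
eef_pos: [0.4489, -0.3792, 0.0576]
tool_rot: [[-0.968, -0.252, 0.0], [-0.252, 0.968, -0.0], [0.0, -0.0, -1.0]]
contact_force: [-0.4, -0.7, 0.8]
grip_width: 0.0845
```

Call:
send_rows:
  increments:
    - [0,0,0,0,0,0,0]
    - [0,0,0,0,0,0,0]
    - [0,0,15,0,0,0,0]
    - [0,0,45,0,0,0,0]
    - [0,0,90,0,0,0,0]

```text
time: 21.75
eef_pos: [0.4473, -0.3782, 0.1462]
tool_rot: [[-0.968, -0.252, -0.005], [-0.252, 0.968, 0.002], [0.004, 0.004, -1.0]]
contact_force: [1.6, -0.2, -0.2]
grip_width: 0.0853
```

Call:
send_rows:
  increments:
    - [0,0,45,0,0,0,0]
    - [0,20,90,0,0,0,0]
    - [3,65,110,0,0,-0.1,0.5]
    - [6,110,115,0,0,-0.2,1]
    - [9,155,115,0,0,-0.34,1]

```text
time: 22.25
eef_pos: [0.4581, -0.2254, 0.2642]
tool_rot: [[-0.997, 0.082, 0.003], [0.082, 0.997, -0.0], [-0.003, -0.0, -1.0]]
contact_force: [0.5, 0.6, -1.0]
grip_width: 0.0438
```

Run:
```python
from h import *
im=bot.capture("wrist");t=bot.capture("top");print(bot.sense()["eef_pos"])
sd=bot.capture("side");cv2.imwrite("pics/v10.png",np.hstack([cv2.resize(im,(400,300)),cv2.resize(sd[120:240,230:390],(400,300))]));cv2.imwrite("pics/w10.png",im)
for d in bot.find_in("top","mug_mid"): print("top",d["p"],np.round(d["location"]),atz("top",d["location"],.062).round(3))
```

```text
[ 0.45813729 -0.22303304  0.26365283]
top 0.75 [153. 247.] [0.216 0.284 0.062]
top 0.69 [346. 195.] [ 0.464 -0.384  0.062]
```

View pics/v10.png

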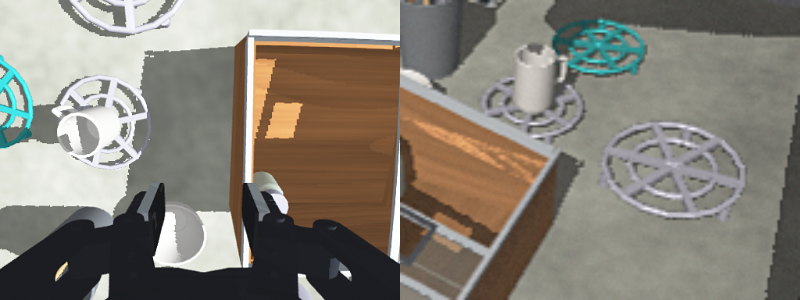

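The mug stands upright on the smaller trivet (side view crop (535,80); wrist view rim near (75,132)). That was my twelfth picture, so further checks are numeric. Next I'll shut the right door.

Call:
send_rows:
  increments:
    - [2,48,0,0,0,0,1]
    - [4,96,0,0,0,0,1]
    - [6,144,0,0,0,0,1]
    - [8,192,-10,0,0,0,1]
    - [10,235,-20,0,0,0,1]

```text
time: 22.95
eef_pos: [0.4681, 0.0094, 0.2426]
tool_rot: [[-0.997, 0.077, 0.001], [0.077, 0.997, 0.0], [-0.001, 0.0, -1.0]]
contact_force: [1.7, 0.0, 0.2]
grip_width: 0.0
```

Call:
send_rows:
  increments:
    - [0,28,0,0,0,0,1]
    - [0,30,0,0,0,0,1]
    - [0,30,0,0,0,0,1]
    - [0,30,0,0,0,0,1]
    - [0,30,0,0,0,0,1]

```text
time: 23.45
eef_pos: [0.4679, 0.0372, 0.2427]
tool_rot: [[-0.997, 0.078, -0.0], [0.078, 0.997, -0.0], [0.0, -0.0, -1.0]]
contact_force: [-0.3, -0.2, 0.5]
grip_width: -0.0001
```

Run:
```python
from h import *
M=fk("wrist");im=bot.capture("wrist");print(bot.sense()["eef_pos"],bot.sense()["grip_width"])
g=cv2.cvtColor(im,6)
for r in (100,165,185,200): 
    e=np.abs(np.diff(g[r].astype(int)));print(r,[(int(k),int(e[k])) for k in np.where(e>25)[0] if 130<k<400])
for c in(235,285):
    e=np.abs(np.diff(g[:,c].astype(int)));print("col",c,[(int(k),int(e[k])) for k in np.where(e>25)[0] if 100<k<240])
print("pred centre",proj("wrist",(.470,.043,.14),M))
```

```text
[0.46790265 0.03727767 0.24268479] 5.75887978115729e-05
100 [(205, 48), (206, 121), (220, 86), (317, 41), (318, 143), (329, 48)]
165 [(159, 70), (161, 36), (205, 92), (206, 74), (211, 106), (212, 27), (220, 34), (289, 26), (316, 84), (317, 38)]
185 [(157, 105), (205, 96), (206, 71), (211, 105), (212, 27), (220, 35), (316, 96), (327, 28)]
200 [(205, 107), (206, 78), (211, 137), (219, 38), (220, 39), (315, 46), (316, 67), (327, 28), (399, 38)]
col 235 [(144, 36), (222, 42), (230, 32)]
col 285 []
pred centre [268.46294745 187.4333085 ]
```

```bash
cat >> h.py <<'E'
def plane(px,M,z0,x0):
    o,d=ray("wrist",px,M); n=np.array([-.192*.996,.192*.086,1]); 
    a=np.array([.502+x0*.996,.088-.086*x0,z0]); p=o+d*(n@(a-o))/(n@d)
    q=p[:2]-[.502,.088]; return np.r_[q[0]*.9963-q[1]*.0859,q[0]*.0859+q[1]*.9963].round(4)
E
python3 - <<'E'
from h import *
M=fk("wrist");T7=M[2].copy();T7[:3,3]+=np.array([.4652,.0602,.1131])-bot.sense()["eef_pos"];M7=(M[0],M[1],T7)
R=(.138,-.03);L=(.147,-.032)
print("now Rdoor edge",plane((206,100),M,*R),"Ldoor edge",plane((318,100),M,*L),"hole",plane((212,187),M,*R),plane((220,187),M,*R),plane((289,165),M,*R),"rows",plane((235,144),M,*R),plane((235,230),M,*R))
print("w7 R",plane((133,100),M7,*R),"L",plane((313,100),M7,*L), "hole L outer/inner",plane((144,215),M7,*R),plane((159,215),M7,*R))
E
```

```text
now Rdoor edge [-0.095  -0.0972] Ldoor edge [-0.0957 -0.0106] hole [-0.0276 -0.0926] [-0.0277 -0.0862] [-0.0453 -0.0313] rows [-0.0613 -0.0742] [ 0.0064 -0.0741]
w7 R [-0.1009 -0.0864] L [-0.1012 -0.0109] hole L outer/inner [-0.0522 -0.0824] [-0.0523 -0.0758]
```

The right door did reach full open (edge at case y = -0.086), but my withdrawal dragged it back about 11 mm. The hole is now at (0.469, 0.029). I'll insert there and push it shut.

Call:
send_rows:
  increments:
    - [2,-8,-40,0,0,0,1]
    - [2,-8,-80,0,0,0,1]
    - [2,-8,-110,0,0,0,1]
    - [2,-8,-130,0,0,0,1]
    - [2,-8,-130,0,0,0,1]

```text
time: 24.0
eef_pos: [0.468, 0.0289, 0.1102]
tool_rot: [[-0.997, 0.079, -0.005], [0.079, 0.997, -0.002], [0.005, -0.002, -1.0]]
contact_force: [-0.2, 0.5, -0.6]
grip_width: -0.0001
```

Call:
send_rows:
  increments:
    - [-1,-10,0,0,0,0,1]
    - [-2,-22,0,0,0,0,1]
    - [-3,-36,0,0,0,0,1]
    - [-4,-50,0,0,0,0,1]
    - [-6,-64,0,0,0,0,1]

```text
time: 24.5
eef_pos: [0.4645, -0.0348, 0.1136]
tool_rot: [[-0.997, 0.077, 0.002], [0.077, 0.997, 0.001], [-0.002, 0.001, -1.0]]
contact_force: [2.1, 3.1, 2.5]
grip_width: -0.0001
```

Call:
send_rows:
  increments:
    - [-1,-14,0,0,0,0,1]
    - [-2,-28,0,0,0,0,1]
    - [-4,-42,0,0,0,0,1]
    - [-5,-56,0,0,0,0,1]
    - [-6,-68,0,0,0,0,1]

```text
time: 25.0
eef_pos: [0.458, -0.1031, 0.1132]
tool_rot: [[-0.997, 0.077, 0.001], [0.077, 0.997, -0.0], [-0.001, 0.0, -1.0]]
contact_force: [1.1, 3.2, 3.1]
grip_width: -0.0001
```

Call:
send_rows:
  increments:
    - [-1,-10,0,0,0,0,1]
    - [-2,-20,0,0,0,0,1]
    - [-3,-28,0,0,0,0,1]
    - [-3,-34,0,0,0,0,1]
    - [-4,-38,0,0,0,0,1]

```text
time: 25.5
eef_pos: [0.4537, -0.1401, 0.1125]
tool_rot: [[-0.997, 0.077, -0.0], [0.077, 0.997, -0.0], [0.0, -0.0, -1.0]]
contact_force: [1.6, 1.6, 1.0]
grip_width: -0.0002
```

Call:
send_rows:
  increments:
    - [0,-2,0,0,0,0,1]
    - [0,-4,0,0,0,0,1]
    - [0,-6,0,0,0,0,1]
    - [0,-8,0,0,0,0,1]
    - [0,-8,0,0,0,0,1]

```text
time: 26.0
eef_pos: [0.4533, -0.1471, 0.1124]
tool_rot: [[-0.997, 0.077, -0.001], [0.077, 0.997, 0.001], [0.001, 0.001, -1.0]]
contact_force: [-3.0, 5.4, 3.2]
grip_width: 0.0001
```

Call:
send_rows:
  increments:
    - [0,-1,0,0,0,0,1]
    - [0,-2,0,0,0,0,1]
    - [0,-3,0,0,0,0,1]
    - [0,-3,0,0,0,0,1]
    - [0,-3,0,0,0,0,1]

```text
time: 26.5
eef_pos: [0.4533, -0.1478, 0.1123]
tool_rot: [[-0.997, 0.078, -0.001], [0.077, 0.997, 0.004], [0.001, 0.004, -1.0]]
contact_force: [-4.7, 20.6, 6.4]
grip_width: -0.0002
```

At the stop (20 N). Straight up with only a small relief, then check the edges.

Call:
send_rows:
  increments:
    - [0,4,0,0,0,0,1]
    - [0,6,15,0,0,0,1]
    - [0,6,50,0,0,0,1]
    - [0,6,95,0,0,0,1]
    - [0,6,130,0,0,0,1]

```text
time: 27.0
eef_pos: [0.4539, -0.145, 0.245]
tool_rot: [[-0.997, 0.077, 0.001], [0.077, 0.997, -0.001], [-0.001, -0.001, -1.0]]
contact_force: [0.5, 0.1, -0.7]
grip_width: -0.0001
```

Call:
send_rows:
  increments:
    - [0,0,0,0,0,0,1]
    - [0,0,0,0,0,0,1]
    - [0,0,0,0,0,0,1]
    - [0,0,0,0,0,0,1]
    - [0,0,0,0,0,0,1]

```text
time: 27.5
eef_pos: [0.4534, -0.1447, 0.2418]
tool_rot: [[-0.997, 0.077, -0.002], [0.077, 0.997, -0.0], [0.002, -0.0, -1.0]]
contact_force: [-0.5, 0.5, 0.2]
grip_width: -0.0001
```

Run:
```python
from h import *
M=fk("wrist");im=bot.capture("wrist");print(bot.sense()["eef_pos"]);cv2.imwrite("pics/w11.png",im)
R=(.138,-.03);g=cv2.cvtColor(im,6)
for r in (100,130,187):
    e=np.abs(np.diff(g[r].astype(int)));print(r,[(int(k),int(e[k]),plane((k,r),M,*R).tolist()) for k in np.where(e>25)[0] if 130<k<512])
for d in bot.outline_of("wrist","right_pull"):
    p=np.argwhere(d["pixels"]);print(d["p"],d["location"],p.min(0),p.max(0),plane(d["location"],M,*R))
```

```text
[ 0.45349444 -0.14469215  0.24190314]
100 [(214, 95, [-0.094, -0.2734]), (215, 43, [-0.094, -0.2726]), (224, 142, [-0.094, -0.2656]), (229, 91, [-0.094, -0.2616]), (230, 78, [-0.094, -0.2609]), (243, 63, [-0.0941, -0.2507])]
130 [(213, 46, [-0.071, -0.2741]), (214, 92, [-0.071, -0.2734]), (224, 145, [-0.0711, -0.2655]), (229, 148, [-0.0711, -0.2615]), (230, 27, [-0.0711, -0.2608]), (243, 79, [-0.0712, -0.2505])]
187 [(213, 87, [-0.0269, -0.2742]), (214, 53, [-0.0269, -0.2734]), (224, 142, [-0.027, -0.2654]), (228, 28, [-0.027, -0.2622]), (229, 128, [-0.027, -0.2614]), (234, 38, [-0.027, -0.2574]), (235, 104, [-0.0271, -0.2566]), (243, 41, [-0.0271, -0.2503]), (504, 46, [-0.029, -0.0366]), (506, 43, [-0.0291, -0.0348])]
0.93 [395.8, 176.2] [ 64 230] [352 511] [-0.0367 -0.1282]
```

Right door edge went from -0.086 to -0.261, exactly the 175 mm travel, so it is shut. Now I'll check the left door from above in the same way, with the top view for mug centring.

Call:
send_rows:
  increments:
    - [4,48,0,0,0,0,1]
    - [8,96,0,0,0,0,1]
    - [12,144,0,0,0,0,1]
    - [16,192,0,0,0,0,1]
    - [20,240,0,0,0,0,1]

```text
time: 28.1
eef_pos: [0.4736, 0.0973, 0.2428]
tool_rot: [[-0.997, 0.077, 0.0], [0.077, 0.997, 0.0], [-0.0, 0.0, -1.0]]
contact_force: [1.9, 0.1, -0.1]
grip_width: 0.0002
```

Call:
send_rows:
  increments:
    - [4,48,0,0,0,0,1]
    - [8,96,0,0,0,0,1]
    - [12,144,0,0,0,0,1]
    - [16,192,0,0,0,0,1]
    - [18,212,0,0,0,0,1]

```text
time: 28.6
eef_pos: [0.4917, 0.3109, 0.2417]
tool_rot: [[-0.997, 0.075, -0.001], [0.075, 0.997, -0.001], [0.001, -0.001, -1.0]]
contact_force: [-0.8, -0.7, -0.9]
grip_width: 0.0002
```

Call:
send_rows:
  increments:
    - [0,0,0,0,0,0,1]
    - [0,0,0,0,0,0,1]
    - [0,0,0,0,0,0,1]
    - [0,0,0,0,0,0,1]
    - [0,0,0,0,0,0,1]

```text
time: 29.1
eef_pos: [0.492, 0.3065, 0.2431]
tool_rot: [[-0.997, 0.078, 0.0], [0.078, 0.997, 0.001], [-0.0, 0.001, -1.0]]
contact_force: [0.6, -0.2, -0.5]
grip_width: -0.0001
```

Run:
```python
from h import *
M=fk("wrist");im=bot.capture("wrist");print(bot.sense()["eef_pos"]);cv2.imwrite("pics/w12.png",im)
L=(.147,-.032);g=cv2.cvtColor(im,6)
for r in (100,130,187):
    e=np.abs(np.diff(g[r].astype(int)));print(r,[(int(k),int(e[k]),plane((k,r),M,*L).tolist()) for k in np.where(e>25)[0] if 130<k<512])
t=bot.capture("top");cv2.imwrite("pics/t12.png",t);sd=bot.capture("side");cv2.imwrite("pics/s12.png",sd)
for c in("top","side"):
  for d in bot.outline_of(c,"mug_mid")+bot.outline_of(c,"trivet_top"):
    p=np.argwhere(d["pixels"]);print(c,round(d["p"],2),np.round(d["location"]),p.min(0),p.max(0),atz(c,d["location"],.02).round(3))
Ms=fk("top")
print("pred trivet c",proj("top",(.449,-.379,.02)),"mug mid",proj("top",(.449,-.379,.0625)),"side",proj("side",(.449,-.379,.02)),proj("side",(.449,-.379,.0625)))
```

```text
[0.49196185 0.30661414 0.24308206]
100 [(304, 86, [-0.0947, 0.249]), (317, 48, [-0.0948, 0.2589]), (318, 104, [-0.0948, 0.2597]), (324, 159, [-0.0949, 0.2643]), (332, 48, [-0.095, 0.2704])]
130 [(303, 68, [-0.0724, 0.2486]), (304, 46, [-0.0724, 0.2494]), (317, 94, [-0.0725, 0.2593]), (318, 76, [-0.0725, 0.2601]), (323, 141, [-0.0726, 0.2639]), (331, 36, [-0.0726, 0.2701])]
187 [(162, 78, [-0.0288, 0.1401]), (175, 28, [-0.0288, 0.1503]), (181, 37, [-0.0289, 0.1549]), (182, 37, [-0.0289, 0.1557]), (194, 50, [-0.0289, 0.165]), (224, 50, [-0.0291, 0.1883]), (229, 33, [-0.0291, 0.1921]), (230, 119, [-0.0291, 0.1929]), (310, 99, [-0.0296, 0.2547]), (311, 52, [-0.0296, 0.2555]), (315, 37, [-0.0296, 0.2586]), (316, 119, [-0.0296, 0.2594]), (321, 64, [-0.0297, 0.2633]), (322, 77, [-0.0297, 0.264]), (330, 30, [-0.0297, 0.2702])]
top 0.83 [344. 197.] [188 334] [209 355] [ 0.467 -0.386  0.02 ]
top 0.77 [154. 246.] [238 144] [251 163] [0.223 0.291 0.02 ]
top 0.97 [326. 203.] [193 320] [217 360] [ 0.439 -0.322  0.02 ]
top 0.86 [320. 257.] [233 294] [285 347] [ 0.237 -0.311  0.02 ]
top 0.56 [392. 217.] [198 371] [238 410] [ 0.406 -0.564  0.02 ]
side 0.92 [284. 147.] [138 276] [165 296] [ 0.47 -0.46  0.02]
side 0.84 [291. 354.] [331 275] [374 307] [0.213 0.271 0.02 ]
side 0.82 [292. 167.] [152 263] [177 303] [ 0.409 -0.354  0.02 ]
side 0.82 [340. 186.] [169 310] [207 367] [ 0.228 -0.316  0.02 ]
side 0.72 [309. 136.] [128 291] [147 326] [ 0.401 -0.565  0.02 ]
side 0.15 [204. 272.] [157  85] [365 292] [0.494 0.153 0.02 ]
pred trivet c [341.7845564  201.26946718] mug mid [343.92913285 198.97180275] side [283.05713609 160.57868406] [283.58447358 151.1722268 ]
```

The left door edge is 10.8 mm from the outer wall face, which is the wall thickness, so it is shut. The mug mask in the top view is centred on the trivet prediction, and the tool is clear of everything. Handing in.

```bash
python3 -c "
from bench import bot
s=bot.sense();print(s['time'],s['contact_force']);print(bot.close_job())"
```

```text
29.45 [0.5789541  0.43485957 1.02346052]
the job is handed in; nothing more can be done
None
```

I handed the job in at 29.5 s, with the mug on the steel trivet, both doors shut and the arm touching nothing.

**What I did:** I shut the ajar left door to its stop. I then slid the right door, the one over the mug, fully open under it. I lifted out the handled white mug and set it on the smaller steel trivet with about 8 N of contact. Finally I pushed the right door shut to its stop (20 N).

**Last checks:**
- **Right door:** its edge moved 175 mm between the open and shut stops, which is its full travel.
- **Left door:** its edge is one wall thickness from the outer wall face.
- **Mug:** upright in the side view after release. In the last top view its outline is within about 2 px of the predicted trivet centre.

**What went less well:**
- **First push:** my first push on the left door, with the tip at z 135 mm, passed over it without moving it. A deeper insertion worked.
- **Right door moved back:** after it reached full open, it slid back about 11 mm, apparently dragged as I withdrew the fingers. I only noticed after the mug was out, so it was at about 164 mm during the removal.
- **Unexplained force:** about 12 N of side and upward force showed up while I was opening the right door. I did not find the cause.
- **Bystanders:** I did not re-measure the jars, beaker, bowl or crock at the end. Apart from that force, I saw no sign of hitting anything.

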